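# Put the refilled seasoning shakers back in the line rack in the same order

### The job

The four seasoning shakers with coloured lids have been refilled: move them from the drip cups of the filling tray into the four free holes of the steel line rack, standing in the same left-to-right order as they stand in the tray now, because the cook reaches for them without looking. Keep each one upright and set it right down on the rack's floor rather than dropping it; the plain steel shaker already fills the fifth hole.

Things in the scene. Friction and masses are not known exactly. Their poses are not given: they have to be found in the camera images.
- shaker_red_mid (a point): seasoning shaker with a red lid: upright steel cylinder 58 mm across and 100 mm tall, the lid (top 24 mm) as wide as the body, 0.15 to 0.31 kg. The point is its centre, 50 mm above its flat bottom; z is its axis, up, its yaw arbitrary. It starts standing in the red cup, its bottom 3 mm above the cup's origin.
- shaker_yellow_mid (a point): seasoning shaker with a yellow lid: upright steel cylinder 58 mm across and 100 mm tall, the lid (top 24 mm) as wide as the body, 0.15 to 0.31 kg. The point is its centre, 50 mm above its flat bottom; z is its axis, up, its yaw arbitrary. It starts standing in the yellow cup, its bottom 3 mm above the cup's origin.
- shaker_green_mid (a point): seasoning shaker with a green lid: upright steel cylinder 58 mm across and 100 mm tall, the lid (top 24 mm) as wide as the body, 0.15 to 0.31 kg. The point is its centre, 50 mm above its flat bottom; z is its axis, up, its yaw arbitrary. It starts standing in the green cup, its bottom 3 mm above the cup's origin.
- shaker_blue_mid (a point): seasoning shaker with a blue lid: upright steel cylinder 58 mm across and 100 mm tall, the lid (top 24 mm) as wide as the body, 0.15 to 0.31 kg. The point is its centre, 50 mm above its flat bottom; z is its axis, up, its yaw arbitrary. It starts standing in the blue cup, its bottom 3 mm above the cup's origin.
- cup_red: fixed red drip cup: 77 mm across the rim, 32 mm tall, about 66 mm across inside. One of four, 82 mm apart in a straight row, in changing order, in the filling tray. Origin: centre of its underside, 3 mm above the table; y runs along the row to the left as seen from the robot, x across it, away from the robot.
- cup_yellow: fixed yellow drip cup: 77 mm across the rim, 32 mm tall, about 66 mm across inside. One of four, 82 mm apart in a straight row, in changing order, in the filling tray. Origin: centre of its underside, 3 mm above the table; y runs along the row to the left as seen from the robot, x across it, away from the robot.
- cup_green: fixed green drip cup: 77 mm across the rim, 32 mm tall, about 66 mm across inside. One of four, 82 mm apart in a straight row, in changing order, in the filling tray. Origin: centre of its underside, 3 mm above the table; y runs along the row to the left as seen from the robot, x across it, away from the robot.
- cup_blue: fixed blue drip cup: 77 mm across the rim, 32 mm tall, about 66 mm across inside. One of four, 82 mm apart in a straight row, in changing order, in the filling tray. Origin: centre of its underside, 3 mm above the table; y runs along the row to the left as seen from the robot, x across it, away from the robot.
- line_rack: fixed steel rack, 100 (x) by 424 (y) by 42 mm tall. Origin: centre of its underside, on the table; y to the left seen from the robot, x away from it. 76 mm holes in its top at x 0 and y +164, +82, 0, -82 mm are free; the one at y -164 holds a plain steel shaker of the same size. A shaker in a hole stands on its floor, 4 mm above the table. Within 17 degrees of parallel to the tray.
- fill_tray: fixed low steel filling tray, 96 (x) by 342 (y) mm, walls 22 mm tall, with a wire loop 53 mm tall at each end; it holds the four cups in a row along its y axis, at y +123, +41, -41 and -123 mm. Origin: centre of its underside, on the table; y to the left as seen from the robot, x away from it.
Things that resemble listed ones, but are neither listed nor needed, are in the scene too. What is shaped like the part that bears shaker_yellow_mid but purple is not meant.

How it is judged:
By the outcome, as a careful person would: the job done as asked, in the order asked, and still so for the second after the job is handed in, with the robot touching nothing.
It also fails if it takes over 109 s, if anything falls off the work surface, if the arm or the gripper's body presses on something with over 40 N, if the wrist force passes 120 N, or if a joint passes its speed limit or range.

### The arm

A 7-joint arm with a two-finger parallel gripper is mounted at the origin on the work surface. World frame = base frame: x ahead of the robot, y to its left, z up, the work surface at z = 0. Lengths are in m, angles in rad, forces in N, time in s.
With the tool pointing down it reaches from about 0.425 to 0.95 m from the base axis. Payload 16.7 kg.
Tool frame: the origin (TCP) lies at the very end of the fingers, on their centre line; the grasp point (between the pads) lies behind it (robot.hold_point_z is the z of the grasp point in the tool frame, in m); z points along the fingers, y is the direction in which the jaws open and shut (so a half turn about z gives the same grasp; the last joint's range is limited). The gripper opens to 94 mm and grips with 3 to 60 N. Pads are 16 mm wide; open, the fingers measure 119 mm over their backs; the gripper's body (75 mm by 177 mm) begins 78 mm behind the grasp point.
Start: joints at [-1.284, 0.426, 0.074, 1.606, -0.034, 1.111, -0.067], TCP at [0.285, 0.612, 0.183] pointing down, gripper open.
Joint ranges: [-2.85, 2.85], [-0.5, 2.14], [-1.23, 1.37], [0.21, 2.46], [-1.02, 4.16], [0.16, 2.05], [-2.73, 2.73]. Speed limits (rad/s): [1.89, 1.89, 2.39, 2.39, 3.01, 3.01, 3.01].

### API

Orientations are given as a unit quaternion [w, x, y, z].
In Python, from rig import robot, cams, ticket, spotter gives the robot as it stands.
- The arm moves only by the shell command python3 -m handwheel 'ROWS' [FORCE]. ROWS is JSON, a list of rows, each an object with "gripper": the finger opening in cm, from 0 to 9.4; "dp": the shift along the tool's x, y, z in cm, a list of three; "spin": the turn about the tool's z in degrees. In form: [{"gripper": gripper, "dp": [x, y, z], "spin": spin}, ...]. A call has 1 to 12 rows; each row is the pose to reach, as a shift and turn from the pose commanded when the call began, along the tool's axes at that moment; what a row does not reach only later rows make up. A row lasts 1/8 s, in which the tool goes at most 62.5 mm and 10.7 degrees, less where a joint would pass 70% of its speed; a pose out of reach is approached as far as the arm can. A call with a gripper value outside its range is refused whole. The fingers move at their own pace and stop on an object; FORCE is the grip in N (left out, the last holds). Time passes only in rows, so rows that repeat a pose let the fingers close. It gives the time, the measured TCP pose, the force and the opening at its end, in the units of the state.
- robot.get_obs(): the state, without advancing time (a new reading comes with each control period).
- cams.capture(name): name is "scene" or "top"; returns a dict with "frame" (384x512x3 uint8, blue, green, red), "mtx" (3x3 intrinsics, pixels), "k1" (the pictures are not rectified: a ray, as slopes to the right and down, at radius r is drawn at 1 + k1 r^2 times it, then the intrinsics apply), "camera_from_world" (4x4, takes a point from world to camera coordinates). Camera axes: x right, y down, z forward; pixel columns grow to the right and rows downward; lengths in m; the calibration is good to about 2 mm. A picture is of the moment at which its call begins. There is no depth.
- ticket.finish_job(): hands the job in, once; it reports no verdict.
Trained networks look in a picture, given as the dict that the camera call returned (one of the last four; its "shot" number tells which), for a name from the list of things; names that differ only in an ending like _2 or _b are one class to them, and where a whole thing is asked for, a point or a joint stands for the part that bears it (a point fixed in the world has none). Each returns a list of dicts, best first, with "score" (0 to 1); they miss things now and then, are a little off and sometimes report something else, mostly with a low value. They report only what shows in the picture. A call takes as long as a camera call. They do not tell look-alikes from the thing itself.
- spotter.look_for(picture, thing): "at" ([column, row] in pixels, amid what is visible of it).
The state is a dict: "time_s": time; "qpos": joint angles; "joint_velocities": joint speeds; "effort": joint torques, N m; "tool_pos": TCP position; "eef_rot": TCP orientation; "wrist_force": force on the tool from outside, world axes, zero at the start; "ft_torque": the same for the moment, N m; "gripper_width": opening from 0.0 (shut) to 1.0 (fully open).
Only numpy, scipy, OpenCV 4.12 (cv2) and the standard library are available. Lean on these libraries where they do the work, as an engineer would, in place of code of your own. Each camera call takes 0.05 s, during which the arm holds its last target.

## Working session

There is one attempt and no reset: what is moved stays moved. The work goes in short steps, Python scripts to look and compute and a shell command to move; the robot and the scene stay as the last step left them, time stands still between calls to the robot, and variables do not carry over. Pictures are saved under pics/ and viewed, and the job is handed in when it is done.

```bash
ls; mkdir -p pics; python3 - <<'E'
from rig import robot,cams,ticket,spotter
import cv2,pickle
o=robot.get_obs();print(o,robot.hold_point_z)
P={}
for n in("scene","top"):
    p=cams.capture(n);P[n]=p;cv2.imwrite(f"pics/{n}0.png",p["frame"]);print(p["mtx"],p["k1"],p["camera_from_world"])
    if n: 
        for t in["shaker_red_mid","shaker_yellow_mid","shaker_green_mid","shaker_blue_mid","cup_red","cup_yellow","cup_green","cup_blue","line_rack","fill_tray"]:
            print(n,t,[(d["at"],round(d["score"],2)) for d in spotter.look_for(p,t)][:4])
pickle.dump(P,open("p0.pkl","wb"))
print(robot.get_obs()["time_s"])
E
```

```text
pics
{'time_s': 0.0, 'qpos': array([-1.2844913 ,  0.42670483,  0.07386595,  1.60661467, -0.03408828,
        1.11078552, -0.06710518]), 'joint_velocities': array([-7.28879626e-04, -1.71905455e-03,  1.89838974e-05, -2.84546611e-05,
       -4.55835121e-04, -2.41867696e-04, -1.83135885e-03]), 'effort': array([-1.09477467e-03, -9.35828733e+01,  3.66651691e+00, -4.54208028e+01,
       -4.87965136e-02,  1.99173612e-02,  1.69196846e-04]), 'tool_pos': array([0.28479097, 0.61146593, 0.18209083]), 'eef_rot': array([-8.24614465e-05,  2.16204420e-01,  9.76347918e-01, -6.20907042e-04]), 'wrist_force': array([-0.08172994,  0.11881089, -0.47587839]), 'ft_torque': array([ 0.00361665, -0.05590369, -0.01470018]), 'gripper_width': 0.9974808638753967} -0.0188
[[407.61739543   0.         246.79153707]
 [  0.         407.61739543 189.51503393]
 [  0.           0.           1.        ]] 0.015558494212559401 [[ 3.19273044e-01  9.47662763e-01  1.03134028e-04 -1.29013717e-01]
 [ 6.40808191e-01 -2.15811791e-01 -7.36742922e-01 -2.83245798e-01]
 [-6.98161575e-01  2.35288244e-01 -6.76172949e-01  1.23368036e+00]
 
[... 623 characters left out ...]
.51503745]
 [  0.           0.           1.        ]] -0.08891929750286778 [[ 0.01214521 -0.99991745 -0.00419331 -0.01920771]
 [-0.98445186 -0.01122223 -0.17529572  0.48389919]
 [ 0.17523419  0.00625712 -0.98450689  0.7859456 ]
 [ 0.          0.          0.          1.        ]]
top shaker_red_mid [([173.1, 196.1], 0.79)]
top shaker_yellow_mid [([256.9, 202.9], 0.73), ([255.8, 270.6], 0.61), ([216.6, 196.9], 0.57)]
top shaker_green_mid []
top shaker_blue_mid [([257.5, 200.7], 0.62)]
top cup_red [([192.2, 210.8], 0.53)]
top cup_yellow [([228.7, 211.8], 0.61)]
top cup_green []
top cup_blue [([247.4, 219.8], 0.78)]
top line_rack [([227.7, 125.4], 0.7)]
top fill_tray [([241.8, 215.3], 0.69)]
1.1
```

View pics/scene0.png

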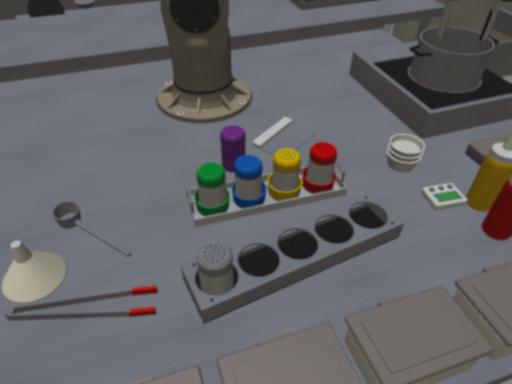

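View pics/top0.png

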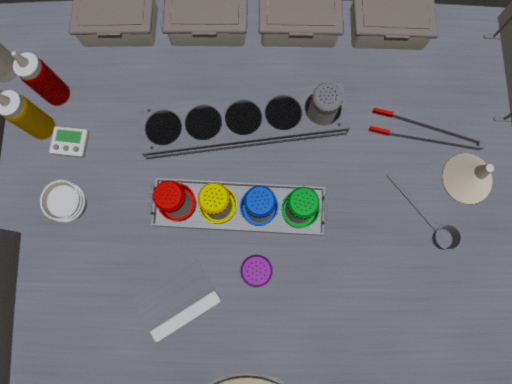

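```bash
cat > h.py <<'E'
import numpy as np,cv2,pickle
def ray(p,uv):
    K=p["mtx"];d=np.array([(uv[0]-K[0,2])/K[0,0],(uv[1]-K[1,2])/K[1,1]]);s=d.copy()
    for _ in range(20): s=d/(1+p["k1"]*(s@s))
    T=p["camera_from_world"];R=T[:3,:3];c=-R.T@T[:3,3];v=R.T@np.r_[s,1];return c,v/np.linalg.norm(v)
def at_z(p,uv,z):
    c,v=ray(p,uv);return c+v*(z-c[2])/v[2]
def tri(pa,ua,pb,ub):
    A=[];b=[];L=[]
    for p,u in((pa,ua),(pb,ub)):
        c,v=ray(p,u);M=np.eye(3)-np.outer(v,v);A.append(M);b.append(M@c);L.append((c,v))
    x=np.linalg.solve(sum(A),sum(b));return x,[np.linalg.norm(np.cross(x-c,v)) for c,v in L]
def proj(p,X):
    X=np.atleast_2d(X);T=p["camera_from_world"];q=X@T[:3,:3].T+T[:3,3];s=q[:,:2]/q[:,2:]
    s=s*(1+p["k1"]*(s**2).sum(1,keepdims=True));K=p["mtx"];return s*[K[0,0],K[1,1]]+[K[0,2],K[1,2]]
E
python3 - <<'E'
import pickle,cv2
P=pickle.load(open("p0.pkl","rb"))
a=P["top"]["frame"][70:240,135:355];cv2.imwrite("pics/c1.png",cv2.resize(a,None,fx=3.6,fy=3.5,interpolation=cv2.INTER_CUBIC))
a=P["scene"]["frame"][130:320,175:410];cv2.imwrite("pics/c2.png",cv2.resize(a,None,fx=3.4,fy=3.1,interpolation=cv2.INTER_CUBIC))
E
```

```text
(no output)
```

View pics/c1.png

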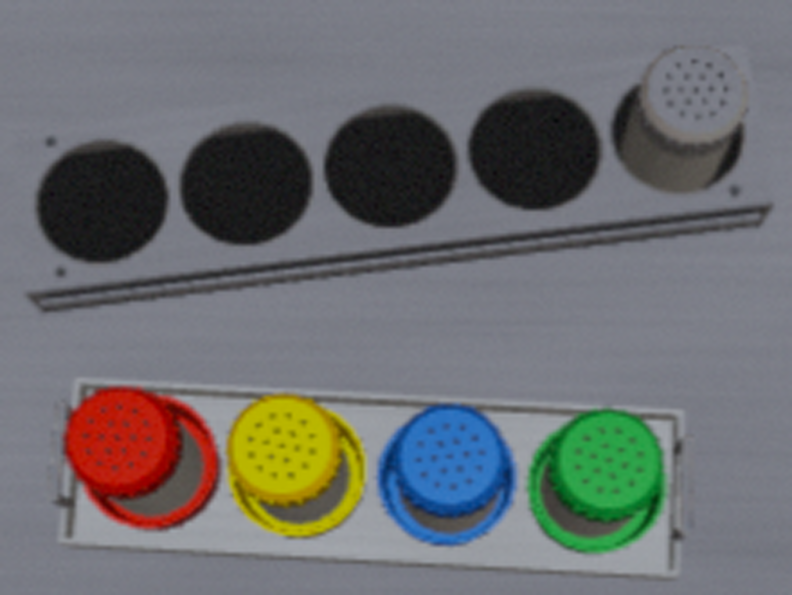

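View pics/c2.png

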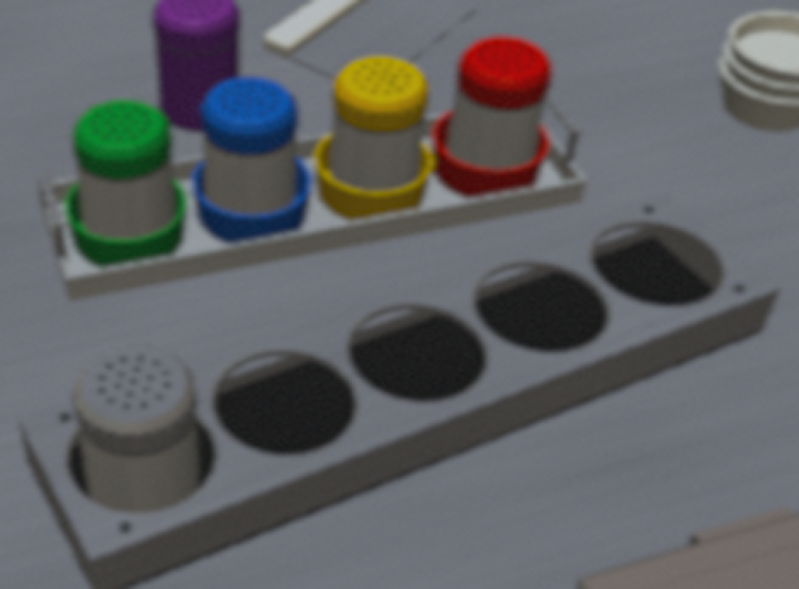

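```bash
cat > m.py <<'E'
from h import *
P=pickle.load(open("p0.pkl","rb"));T,S=P["top"],P["scene"]
ht=[(163.4,127.3),(203.3,122.4),(243.5,117.3),(283.6,112.7)];hs=[(368.1,214.7),(333.8,228.9),(297.8,243.4),(258.7,259.7)]
H=[]
for a,b in zip(ht,hs):
    x,e=tri(T,a,S,b);H.append(x);print("hole",x.round(4),np.round(e,4))
H=np.array(H);print("spacing",np.linalg.norm(np.diff(H,axis=0),axis=1))
# lids: scene mask
hsv=lambda p:cv2.cvtColor(p["frame"],cv2.COLOR_BGR2HSV).astype(int)
from scipy.optimize import minimize
hue={"red":0,"yellow":26,"blue":107,"green":68}
tt={"red":(168.9,195.7),"yellow":(213.9,197.4),"blue":(260.6,200.3),"green":(304.7,201.7)}
box={"red":(305,140,340,166),"yellow":(270,146,304,174),"blue":(230,152,265,181),"green":(192,160,229,189)}
th=np.linspace(0,2*np.pi,48,endpoint=False);C=np.c_[np.cos(th),np.sin(th)]*.029
def sil(p,x):
    pts=np.vstack([np.c_[C*.93+x[:2],np.full(48,x[2])],np.c_[C+x[:2],np.full(48,x[2]-.003)],np.c_[C+x[:2],np.full(48,x[2]-.024)]])
    return cv2.convexHull(proj(p,pts).astype(np.float32))
def soft(p,x,shape,sc=8):
    m=np.zeros((shape[0],shape[1]),np.uint8);h=sil(p,x)
    cv2.fillPoly(m,[np.round(h*16).astype(np.int32)],255,lineType=cv2.LINE_AA,shift=4);return m/255.
res={}
for k in hue:
    q=hsv(S);d=abs(q[...,0]-hue[k]);d=np.minimum(d,180-d);m=((d<14)&(q[...,1]>110)&(q[...,2]>50)).astype(np.uint8)
    x0,y0,x1,y1=box[k];mm=np.zeros_like(m);mm[y0:y1,x0:x1]=m[y0:y1,x0:x1]
    q=hsv(T);d=abs(q[...,0]-hue[k]);d=np.minimum(d,180-d);mt=((d<14)&(q[...,1]>110)&(q[...,2]>50))
    # top image: silhouette must be inside; outside ring on upper side; use clicks as term
    def cost(x):
        s=soft(S,x,m.shape);c=abs(s-mm).sum()/mm.sum()
        u=proj(T,x[None])[0];return c+0.02*((u-np.array(tt[k]))**2).sum()
    x=at_z(T,tt[k],.106);b=None
    for st in(.004,.002):
        r=minimize(cost,x,method="Nelder-Mead",options=dict(initial_simplex=np.vstack([x]+[x+st*e for e in np.eye(3)]),xatol=1e-5,fatol=1e-5));x=r.x
    res[k]=x;print(k,x.round(4),"at .106",at_z(T,tt[k],.106)[:2].round(4),round(r.fun,3),"toppx err",(proj(T,x[None])[0]-tt[k]).round(2))
L=np.array([res[k] for k in hue]);print(np.linalg.norm(np.diff(L[:,:2],axis=0),axis=1))
for p,n,(x0,y0,w,hh) in((T,"ot",(135,70,220,170)),(S,"os",(175,130,235,190))):
    f=3.4;im=cv2.resize(p["frame"],None,fx=f,fy=f,interpolation=cv2.INTER_CUBIC)
    def dr(pts,c): cv2.polylines(im,[np.round(((np.asarray(pts).reshape(-1,2)+.5)*f-.5)*8).astype(np.int32)],True,c,1,cv2.LINE_AA,3)
    for k in hue:
        dr(sil(p,res[k]),(255,0,255));dr(proj(p,np.c_[C+res[k][:2],np.full(48,res[k][2])]),(0,0,0))
    for h in H: dr(proj(p,np.c_[C/.029*.038+h[:2],np.full(48,.042)]),(0,255,255))
    cv2.imwrite(f"pics/{n}.png",im[int(y0*f):int((y0+hh)*f),int(x0*f):int((x0+w)*f)])
E
python3 m.py
```

```text
hole [0.6259 0.1781 0.0394] [0.0016 0.0016]
hole [0.6371 0.097  0.038 ] [0.0013 0.0013]
hole [0.6485 0.0159 0.0387] [0.0017 0.0017]
hole [ 0.6597 -0.0655  0.0373] [0.0018 0.0018]
spacing [0.0818545  0.0818837  0.08218787]
red [0.4735 0.1455 0.1046] at .106 [0.4725 0.1437] 0.237 toppx err [-0.81 -0.39]
yellow [0.4712 0.0635 0.1028] at .106 [0.4703 0.0621] 0.177 toppx err [-0.55 -0.18]
blue [ 0.4663 -0.0207  0.1055] at .106 [ 0.466  -0.0218] 0.181 toppx err [-0.63 -0.1 ]
green [ 0.4646 -0.1002  0.1044] at .106 [ 0.4644 -0.1009] 0.242 toppx err [-0.5  -0.01]
[0.08203764 0.08433672 0.07950278]
```

```bash
ls pics
```

```text
c1.png
c2.png
os.png
ot.png
scene0.png
top0.png
```

View pics/ot.png

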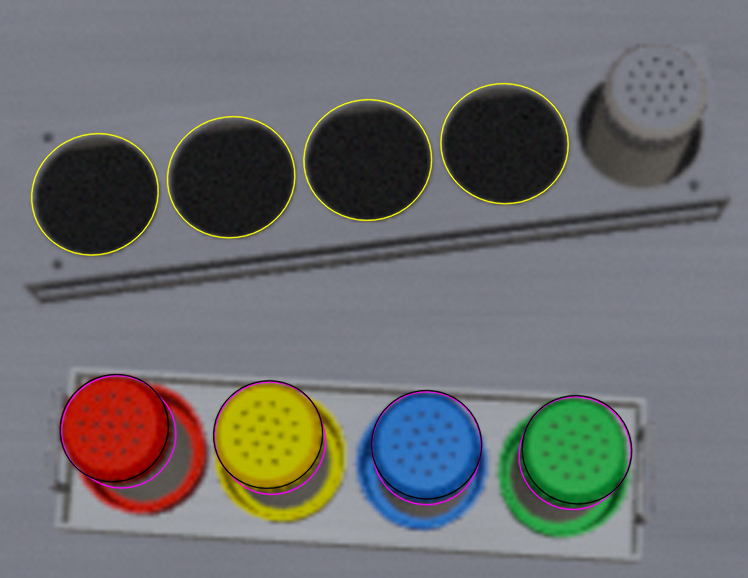

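View pics/os.png

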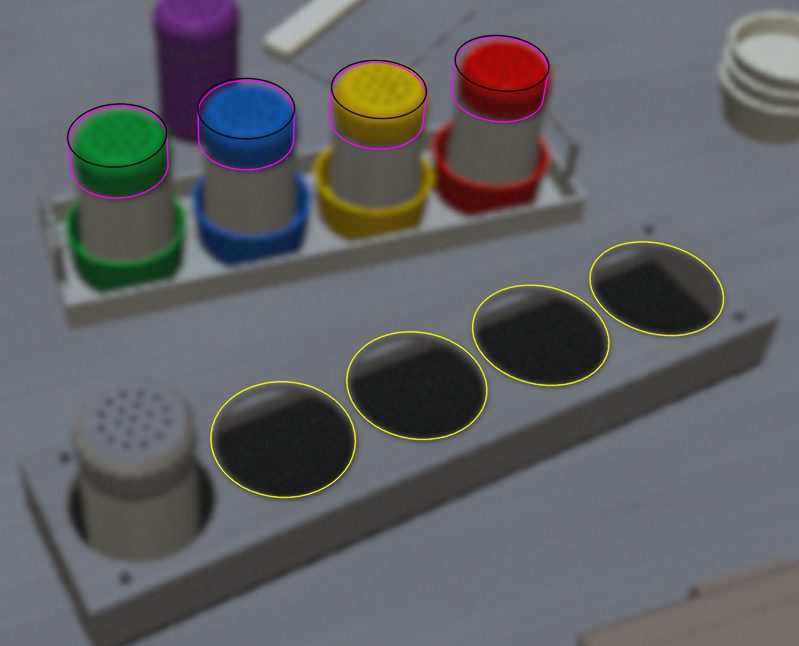

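```bash
python3 - <<'E'
from h import *
P=pickle.load(open("p0.pkl","rb"));T,S=P["top"],P["scene"]
print("tcp px",proj(S,np.array([[.285,.612,.182],[.285,.612,.3],[.285,.612,0],[0.,0,0]])),proj(T,np.array([[.285,.612,.182]])))
for n,u in(("bottle mustard base",(475,205)),("redbottle",(498,232)),("pot base",(442,85)),("pot rim",(455,40)),("stove near corner",(430,138)),("stove left corner",(352,70)),("bowl",(405,158))):
    print(n,at_z(S,u,0).round(3),at_z(S,u,.1).round(3))
for n,u in(("mustard",(48,133)),("mtip",(5,98)),("redtip",(18,60)),("redb",(62,100)),("stove?",(10,300)),("bowl",(65,202))):print("top",n,at_z(T,u,0).round(3))
E
```

```text
tcp px [[457.31486625  47.04220638]
 [475.0272986   -1.55122442]
 [434.93790384 108.73209994]
 [204.1222082   95.83578487]] [[-113.97504303  293.44957653]]
bottle mustard base [0.643 0.442 0.   ] [0.714 0.335 0.1  ]
redbottle [0.721 0.43  0.   ] [0.779 0.325 0.1  ]
pot base [0.175 0.722 0.   ] [0.32 0.57 0.1 ]
pot rim [-0.097  0.991  0.   ] [0.091 0.796 0.1  ]
stove near corner [0.402 0.508 0.   ] [0.511 0.39  0.1  ]
stove left corner [-0.007  0.507  0.   ] [0.167 0.39  0.1  ]
bowl [0.454 0.396 0.   ] [0.555 0.296 0.1  ]
top mustard [ 0.626  0.439 -0.   ]
top mtip [0.709 0.55  0.   ]
top redtip [0.801 0.533 0.   ]
top redb [0.702 0.416 0.   ]
top stove? [0.271 0.487 0.   ]
top bowl [0.476 0.386 0.   ]
```

```bash
python3 - <<'E'
import pickle,cv2
P=pickle.load(open("p0.pkl","rb"))
a=P["scene"]["frame"][0:150,330:512];cv2.imwrite("pics/c3.png",cv2.resize(a,None,fx=4,fy=4,interpolation=cv2.INTER_CUBIC))
E
```

```text
(no output)
```

View pics/c3.png

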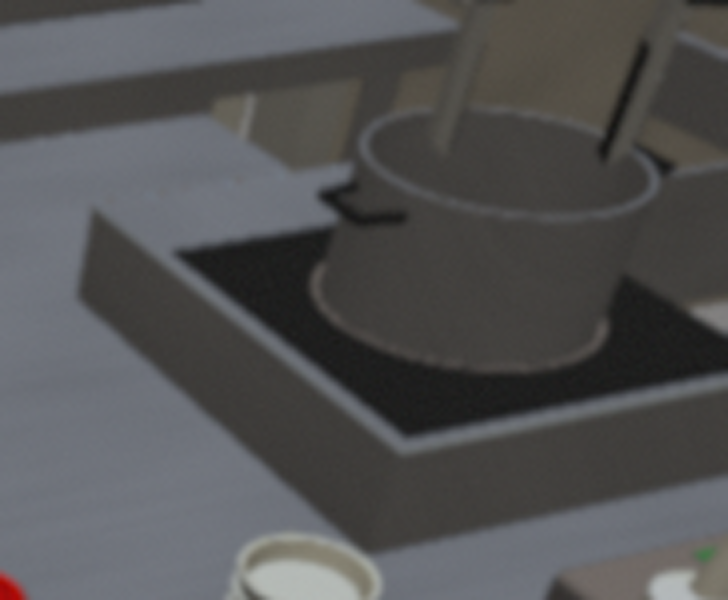

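```bash
python3 -m handwheel '[{"gripper":9.4,"dp":[0,0,-4],"spin":0},{"gripper":9.4,"dp":[0,0,-9],"spin":0},{"gripper":9.4,"dp":[0,0,-13],"spin":0},{"gripper":9.4,"dp":[0,0,-13],"spin":0}]' 20
cat > d.py <<'E'
import sys,numpy as np
from rig import robot
from scipy.spatial.transform import Rotation as R
o=robot.get_obs();q=o["eef_rot"];M=R.from_quat([q[1],q[2],q[3],q[0]]).as_matrix()
t=np.array(list(map(float,sys.argv[1:4])))
print("pos",o["tool_pos"].round(4),"dp cm",((M.T@(t-o["tool_pos"]))*100).round(2),"spin to y||x:",np.degrees(np.arctan2(M[1,1],M[0,1])).round(2),"tilt",M[:,2].round(3),"F",o["wrist_force"].round(2),"w",round(o["gripper_width"]*94,1),"t",o["time_s"])
E
python3 d.py .4735 .1455 .2
```

```text
time_s: 1.6
tool_pos: [0.2855, 0.6131, 0.3163]
eef_rot: [0.0, 0.216, 0.976, 0.003]
wrist_force: [0.1, 0.2, -0.3]
gripper_width: 0.997
pos [0.2855 0.6131 0.3163] dp cm [-36.79 -34.51  11.43] spin to y||x: 65.02 tilt [ 0.002  0.005 -1.   ] F [ 0.1   0.18 -0.34] w 93.7 t 1.6
```

```bash
python3 -m handwheel '[{"gripper":9.4,"dp":[-4,-4,0],"spin":7},{"gripper":9.4,"dp":[-8,-8,0],"spin":15},{"gripper":9.4,"dp":[-12,-12,0],"spin":23},{"gripper":9.4,"dp":[-16,-16,0],"spin":31},{"gripper":9.4,"dp":[-20,-20,0],"spin":39},{"gripper":9.4,"dp":[-25,-24,0],"spin":47},{"gripper":9.4,"dp":[-29,-28,0],"spin":55},{"gripper":9.4,"dp":[-33,-32,1],"spin":62},{"gripper":9.4,"dp":[-36.8,-34.5,4],"spin":65},{"gripper":9.4,"dp":[-36.8,-34.5,8],"spin":65},{"gripper":9.4,"dp":[-36.8,-34.5,10],"spin":65},{"gripper":9.4,"dp":[-36.8,-34.5,11.4],"spin":65}]'
python3 d.py .4735 .1455 .057
```

```text
time_s: 3.1
tool_pos: [0.4723, 0.1434, 0.1974]
eef_rot: [-0.0, 0.707, 0.707, -0.001]
wrist_force: [0.8, -0.3, 0.7]
gripper_width: 1.0
pos [0.4723 0.1434 0.1974] dp cm [ 0.22  0.14 14.04] spin to y||x: 0.02 tilt [-0.001 -0.001 -1.   ] F [ 0.77 -0.27  0.72] w 94.0 t 3.1
```

```bash
python3 -m handwheel '[{"gripper":9.4,"dp":[0.2,0.1,3.5],"spin":0},{"gripper":9.4,"dp":[0.2,0.1,7.5],"spin":0},{"gripper":9.4,"dp":[0.2,0.1,7.5],"spin":0},{"gripper":9.4,"dp":[0.2,0.1,7.5],"spin":0}]'
cat > pic.py <<'E'
import sys,cv2,pickle
from rig import cams
for n,(x,y,w,h) in(("top",(125,60,240,180)),("scene",(170,110,250,190))):
    p=cams.capture(n);pickle.dump(p,open(f"{n}_{sys.argv[1]}.pkl","wb"))
    cv2.imwrite(f"pics/{n}_{sys.argv[1]}.png",cv2.resize(p["frame"][y:y+h,x:x+w],None,fx=3,fy=3,interpolation=cv2.INTER_CUBIC))
E
python3 pic.py a; python3 d.py .4735 .1455 .057
```

```text
time_s: 3.6
tool_pos: [0.4745, 0.146, 0.125]
eef_rot: [0.0, 0.707, 0.707, 0.0]
wrist_force: [0.2, 0.1, 0.4]
gripper_width: 1.0
pos [0.4748 0.1462 0.1253] dp cm [-0.08 -0.14  6.83] spin to y||x: 0.03 tilt [ 0.002  0.001 -1.   ] F [-1.07  0.03  0.08] w 93.7 t 3.7
```

View pics/top_a.png

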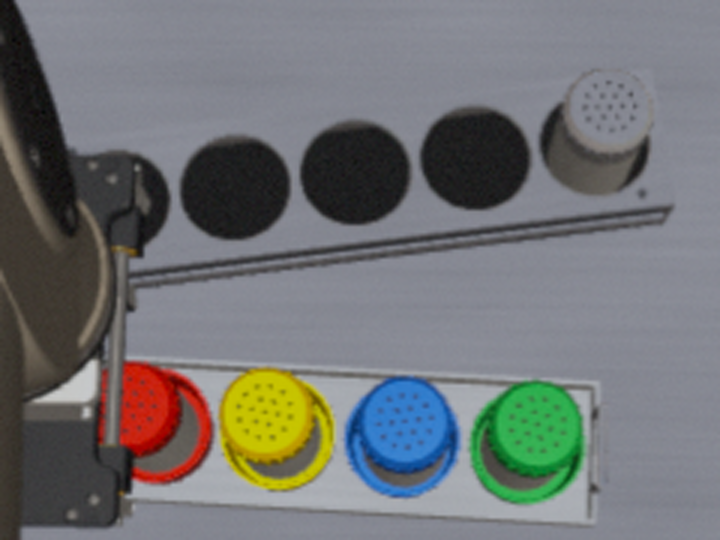

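View pics/scene_a.png

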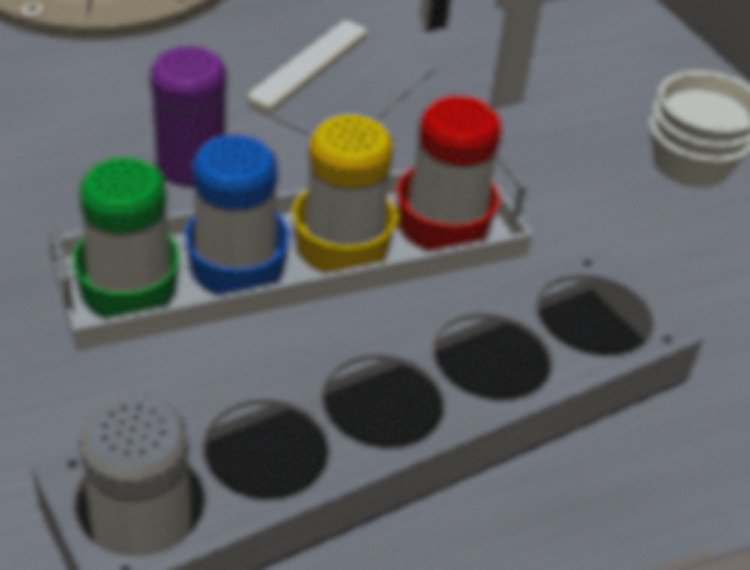

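```bash
python3 - <<'E'
from h import *
S=pickle.load(open("scene_a.pkl","rb"));T=pickle.load(open("top_a.pkl","rb"))
X=np.array([[.4748+a,.146+b,.125] for a in(-.047,.047,.0595) for b in(-.008,.008)])
for p,o in((S,(170,110)),(T,(125,60))): print((proj(p,X)-o)*3)
E
python3 d.py .4735 .1455 .057
```

```text
[[422.13796516  57.00830957]
 [442.27041141  52.99519507]
 [482.48351629 132.61416374]
 [503.9616942  127.93921851]
 [491.25083212 143.59176269]
 [512.92159937 138.81672411]]
[[131.04253333 477.19767709]
 [103.77688837 476.82303908]
 [138.6869347  319.85540288]
 [112.00224653 319.63688462]
 [139.72941873 299.46925777]
 [113.12551754 299.2701346 ]]
pos [0.4748 0.1462 0.1253] dp cm [-0.08 -0.14  6.83] spin to y||x: 0.03 tilt [ 0.002  0.001 -1.   ] F [-1.07  0.03  0.08] w 93.7 t 3.7
```

```bash
python3 - <<'E'
from h import *
S=pickle.load(open("scene_a.pkl","rb"));T=pickle.load(open("top_a.pkl","rb"))
X=np.array([[.4748+a,.146+b,.125] for a in(-.047,.047,.0595) for b in(-.008,.008)])
o=[]
for p,(x,y,w,h) in((S,(280,60,110,120)),(T,(125,100,110,150))):
    im=cv2.resize(p["frame"][y:y+h,x:x+w],None,fx=5,fy=5 if 0 else 4.0,interpolation=cv2.INTER_CUBIC)
    f=np.array([5,4.])
    for u in proj(p,X): cv2.circle(im,tuple(int(v) for v in (u-[x,y]+.5)*f),2,(255,0,255),-1)
    cv2.imwrite(f"pics/z{len(o)}.png",im);o.append(1)
E
```

```text
(no output)
```

View pics/z0.png

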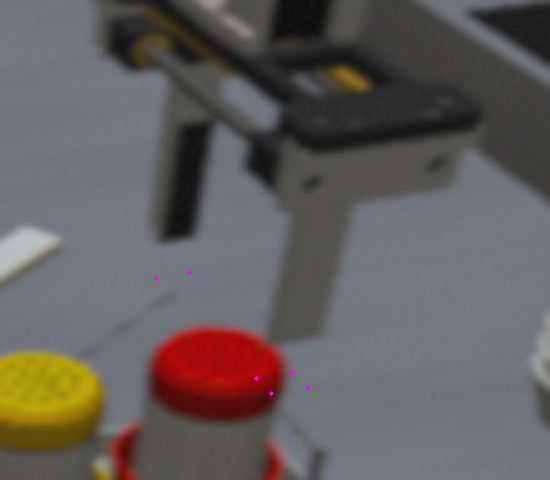

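View pics/z1.png

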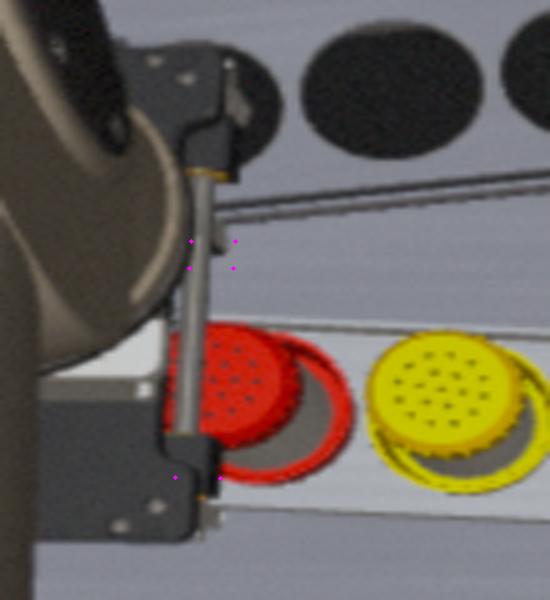

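```bash
python3 - <<'E'
from h import *
from scipy.optimize import least_squares
S=pickle.load(open("scene_a.pkl","rb"));T=pickle.load(open("top_a.pkl","rb"))
b=np.array([.4748,.1462,.1253])
Xs=b+np.array([[.0595,-.008,0],[.0595,.008,0],[-.047,.008,0]])
us=np.array([[333.6,145],[345,143.2],[319,120]])
Xt=b+np.array([[.047,-.008,0]]);ut=np.array([[170,163.]])
print((proj(S,Xs)-us),(proj(T,Xt)-ut))
r=least_squares(lambda d:np.r_[(proj(S,Xs+d)-us).ravel(),(proj(T,Xt+d)-ut).ravel()],np.zeros(3));print(r.x,r.fun)
p=T["camera_from_world"];print(-p[:3,:3].T@p[:3,3])
p=S["camera_from_world"];print(-p[:3,:3].T@p[:3,3])
for k in("top","scene"):
    print(np.abs(pickle.load(open("p0.pkl","rb"))[k]["camera_from_world"]-{"top":T,"scene":S}[k]["camera_from_world"]).max())
E
```

```text
[[ 0.26292042 12.72442844]
 [-3.91257485 12.93306122]
 [-1.47668825  7.53245463]] [[1.08399146 3.5764292 ]]
[-2.14902713e-05 -1.60268698e-03  2.76995598e-02] [ 1.59066677  1.57613374 -2.4157904   1.79748409 -0.625598   -3.28343182
 -1.21428492 -0.34194735]
[ 0.3388842  -0.01869345  0.85851377]
[ 1.08400505 -0.22913677  0.62551526]
0.0
0.0
```

```bash
python3 -m handwheel '[{"gripper":9.4,"dp":[-0.1,-0.1,2.5],"spin":0},{"gripper":9.4,"dp":[-0.1,-0.1,5],"spin":0},{"gripper":9.4,"dp":[-0.1,-0.1,6.8],"spin":0},{"gripper":9.4,"dp":[-0.1,-0.1,6.8],"spin":0},{"gripper":9.4,"dp":[-0.1,-0.1,6.8],"spin":0}]'
python3 pic.py b; python3 d.py .4735 .1455 .057
python3 - <<'E'
from h import *
S=pickle.load(open("scene_b.pkl","rb"));x,y,w,h=280,90,110,120
cv2.imwrite("pics/z2.png",cv2.resize(S["frame"][y:y+h,x:x+w],None,fx=5,fy=5,interpolation=cv2.INTER_CUBIC))
E
```

```text
time_s: 4.32
tool_pos: [0.4736, 0.1451, 0.057]
eef_rot: [0.0, 0.707, 0.707, 0.001]
wrist_force: [1.2, -1.3, -0.2]
gripper_width: 0.999
pos [0.4735 0.1451 0.0569] dp cm [ 0.04 -0.   -0.01] spin to y||x: 0.03 tilt [ 0.001  0.001 -1.   ] F [ 0.39 -0.31  0.55] w 94.0 t 4.425
```

View pics/z2.png

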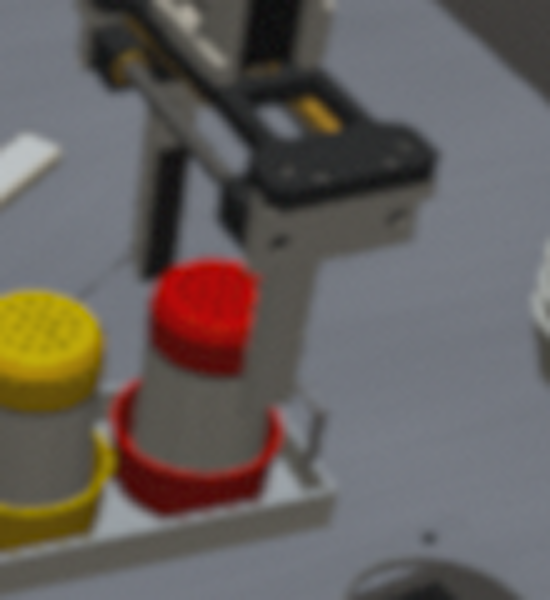

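View pics/top_b.png

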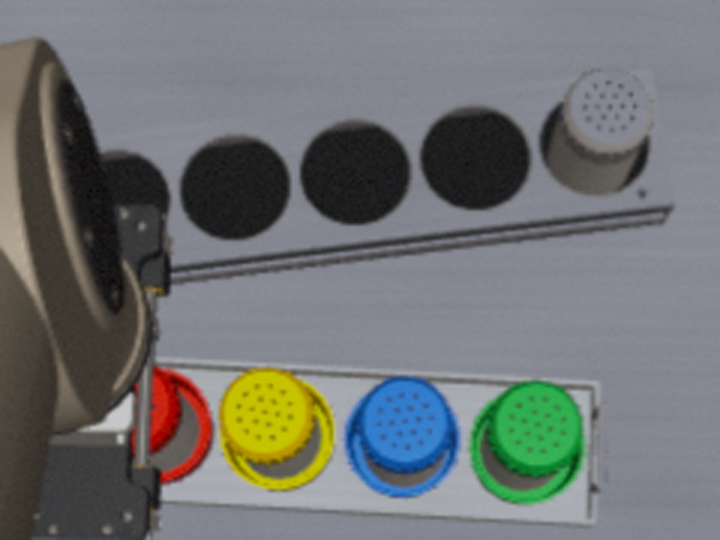

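```bash
python3 - <<'E'
from h import *
S=pickle.load(open("scene_b.pkl","rb"))
b=np.array([.4735,.1451,.0569])
for x in(.047,.0595):
  for y in(-.008,.008):
    for z in(0,.028): print(x,y,z,(proj(S,b+[x,y,z])-[280,90])*5)
E
```

```text
0.047 -0.008 0 [[228.32606114 447.50899603]]
0.047 -0.008 0.028 [[237.18991653 396.60519446]]
0.047 0.008 0 [[262.29135961 439.60590877]]
0.047 0.008 0.028 [[271.87874101 388.74498142]]
0.0595 -0.008 0 [[241.87907555 466.09457989]]
0.0595 -0.008 0.028 [[251.14070462 415.08007374]]
0.0595 0.008 0 [[276.13375909 458.03139573]]
0.0595 0.008 0.028 [[286.13120468 407.05709011]]
```

```bash
python3 -m handwheel '[{"gripper":9.4,"dp":[0,0,0.9],"spin":0},{"gripper":5,"dp":[0,0,0.9],"spin":0},{"gripper":5,"dp":[0,0,0.9],"spin":0},{"gripper":5,"dp":[0,0,0.9],"spin":0},{"gripper":5,"dp":[0,0,0.9],"spin":0},{"gripper":5,"dp":[0,0,0.9],"spin":0},{"gripper":5,"dp":[0,0,0.9],"spin":0},{"gripper":5,"dp":[0,0,0.9],"spin":0}]' 25
python3 pic.py c; python3 d.py .4735 .1455 .057
python3 - <<'E'
from h import *
S=pickle.load(open("scene_c.pkl","rb"));x,y,w,h=280,90,110,120
cv2.imwrite("pics/z3.png",cv2.resize(S["frame"][y:y+h,x:x+w],None,fx=5,fy=5,interpolation=cv2.INTER_CUBIC))
E
```

```text
time_s: 5.42
tool_pos: [0.4731, 0.1448, 0.0469]
eef_rot: [0.0, 0.707, 0.707, 0.0]
wrist_force: [2.2, 1.1, 1.7]
gripper_width: 0.613
pos [0.4731 0.1448 0.0469] dp cm [ 0.07  0.04 -1.01] spin to y||x: 0.03 tilt [ 0.  0. -1.] F [1.76 0.51 2.53] w 57.5 t 5.525
```

View pics/z3.png

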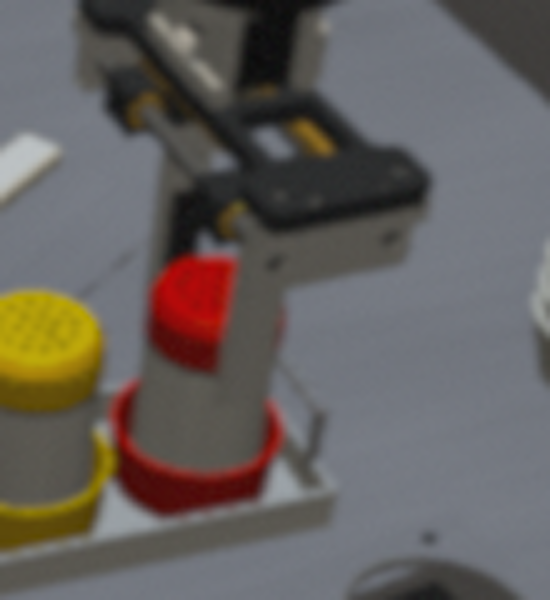

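```bash
python3 -m handwheel '[{"gripper":5,"dp":[0,0,-1],"spin":0},{"gripper":5,"dp":[0,0,-3],"spin":0},{"gripper":5,"dp":[0,0,-5],"spin":0},{"gripper":5,"dp":[0,0,-7.5],"spin":0},{"gripper":5,"dp":[0,0,-9],"spin":0},{"gripper":5,"dp":[0,0,-9],"spin":0},{"gripper":5,"dp":[0,0,-9],"spin":0}]'
python3 pic.py d; python3 d.py .6259 .1781 .137
python3 - <<'E'
from h import *
S=pickle.load(open("scene_d.pkl","rb"));x,y,w,h=270,60,110,120
cv2.imwrite("pics/z4.png",cv2.resize(S["frame"][y:y+h,x:x+w],None,fx=5,fy=5,interpolation=cv2.INTER_CUBIC))
E
```

```text
time_s: 6.4
tool_pos: [0.4723, 0.1446, 0.1361]
eef_rot: [-0.0, 0.707, 0.707, -0.0]
wrist_force: [0.0, -0.2, -3.3]
gripper_width: 0.613
pos [0.4723 0.1445 0.136 ] dp cm [ 3.35 15.36 -0.13] spin to y||x: 0.03 tilt [-0.001 -0.001 -1.   ] F [-0.07  0.1  -3.73] w 57.2 t 6.5
```

View pics/z4.png

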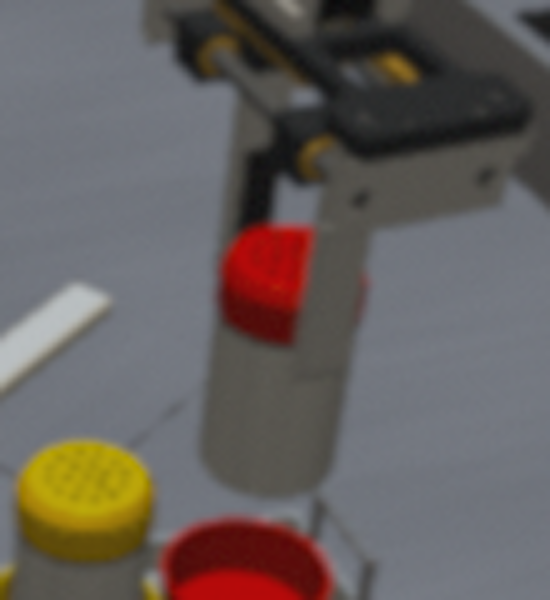

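View pics/top_d.png

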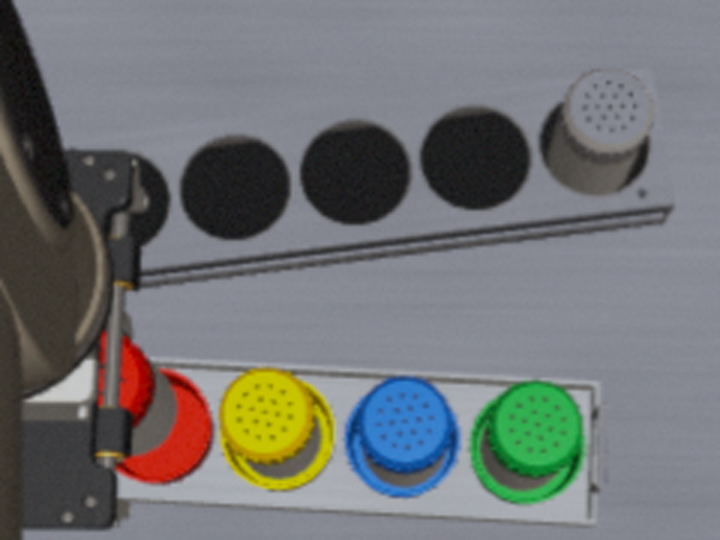

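```bash
python3 -m handwheel '[{"gripper":5,"dp":[0.7,3,0],"spin":0},{"gripper":5,"dp":[1.5,7,0],"spin":0},{"gripper":5,"dp":[2.4,11,0],"spin":0},{"gripper":5,"dp":[3.1,14,0],"spin":0},{"gripper":5,"dp":[3.3,15.4,1.2],"spin":0},{"gripper":5,"dp":[3.3,15.4,2.5],"spin":0},{"gripper":5,"dp":[3.3,15.4,3.6],"spin":0},{"gripper":5,"dp":[3.3,15.4,3.6],"spin":0},{"gripper":5,"dp":[3.3,15.4,3.6],"spin":0}]'
python3 pic.py e; python3 d.py .6259 .1781 .045
python3 - <<'E'
from h import *
S=pickle.load(open("scene_e.pkl","rb"));x,y,w,h=310,120,110,120
im=cv2.resize(S["frame"][y:y+h,x:x+w],None,fx=5,fy=5,interpolation=cv2.INTER_CUBIC)
th=np.linspace(0,6.28,60);C=np.c_[np.cos(th),np.sin(th)]
from rig import robot
t=robot.get_obs()["tool_pos"]
for c,z,r,col in((t[:2],t[2]-.041,.029,(255,0,255)),(t[:2],t[2]+.059,.029,(255,0,255)),((.6259,.1781),.042,.038,(0,255,255))):
    cv2.polylines(im,[np.int32((proj(S,np.c_[C*r+c,np.full(60,z)])-[x,y]+.5)*5)],True,col,1)
cv2.imwrite("pics/z5.png",im)
E
```

```text
time_s: 7.62
tool_pos: [0.6267, 0.1779, 0.1012]
eef_rot: [-0.0, 0.707, 0.707, 0.0]
wrist_force: [0.4, -0.1, -2.7]
gripper_width: 0.612
pos [0.627  0.178  0.1014] dp cm [ 0.01 -0.12  5.64] spin to y||x: 0.04 tilt [ 0.001  0.001 -1.   ] F [-0.15 -0.16 -2.86] w 57.5 t 7.725
```

View pics/z5.png

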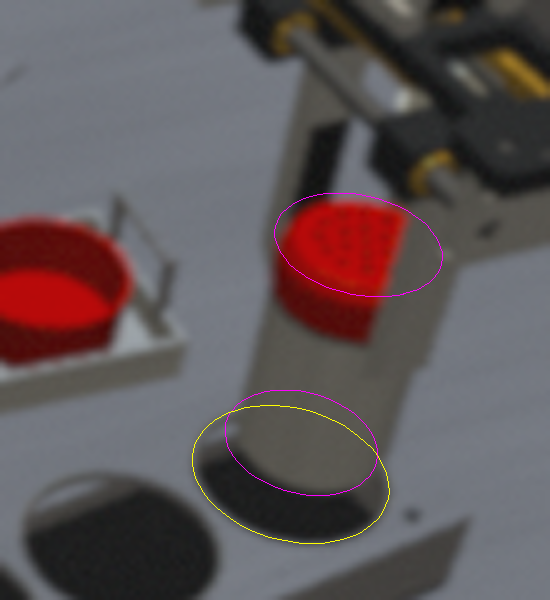

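View pics/top_e.png

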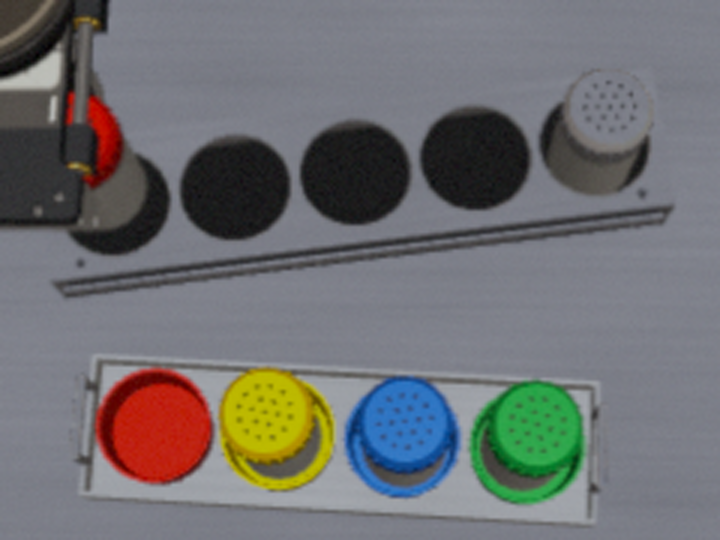

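```bash
python3 -m handwheel '[{"gripper":5,"dp":[-0.2,-0.1,1],"spin":0},{"gripper":5,"dp":[-0.2,-0.1,2],"spin":0},{"gripper":5,"dp":[-0.2,-0.1,3.2],"spin":0},{"gripper":5,"dp":[-0.2,-0.1,4.3],"spin":0},{"gripper":5,"dp":[-0.2,-0.1,5],"spin":0},{"gripper":5,"dp":[-0.2,-0.1,5.3],"spin":0},{"gripper":5,"dp":[-0.2,-0.1,5.3],"spin":0},{"gripper":5,"dp":[-0.2,-0.1,5.3],"spin":0}]'
python3 d.py .6259 .1781 .045
```

```text
time_s: 8.72
tool_pos: [0.6261, 0.1759, 0.0481]
eef_rot: [0.0, 0.707, 0.707, 0.0]
wrist_force: [-0.0, 0.2, -3.3]
gripper_width: 0.612
pos [0.6261 0.1759 0.0481] dp cm [ 0.22 -0.02  0.31] spin to y||x: 0.03 tilt [ 0.  0. -1.] F [-0.04  0.23 -3.32] w 57.5 t 8.725
```

```bash
python3 -m handwheel '[{"gripper":5,"dp":[0,0,0.15],"spin":0},{"gripper":5,"dp":[0,0,0.2],"spin":0},{"gripper":5,"dp":[0,0,0.25],"spin":0},{"gripper":5,"dp":[0,0,0.25],"spin":0}]'
python3 d.py .6259 .1781 .045
python3 -m handwheel '[{"gripper":5,"dp":[0,0,0.1],"spin":0},{"gripper":5,"dp":[0,0,0.15],"spin":0},{"gripper":5,"dp":[0,0,0.15],"spin":0}]'
python3 d.py .6259 .1781 .045
```

```text
time_s: 9.22
tool_pos: [0.6258, 0.1758, 0.0452]
eef_rot: [-0.0, 0.707, 0.707, -0.0]
wrist_force: [0.4, 0.0, -3.0]
gripper_width: 0.606
pos [0.6258 0.1758 0.0452] dp cm [0.23 0.01 0.02] spin to y||x: 0.03 tilt [-0. -0. -1.] F [ 0.35  0.02 -2.99] w 56.9 t 9.225
time_s: 9.6
tool_pos: [0.6263, 0.1759, 0.0447]
eef_rot: [0.0, 0.707, 0.707, 0.0]
wrist_force: [-3.2, -1.0, 9.9]
gripper_width: 0.61
pos [0.6263 0.1759 0.0447] dp cm [ 0.22 -0.04 -0.03] spin to y||x: 0.02 tilt [ 0.001  0.001 -1.   ] F [-3.16 -1.02  9.92] w 57.3 t 9.6
```

```bash
python3 -m handwheel '[{"gripper":6,"dp":[0,0,-0.1],"spin":0},{"gripper":7,"dp":[0,0,-0.1],"spin":0},{"gripper":9.4,"dp":[0,0,-0.1],"spin":0},{"gripper":9.4,"dp":[0,0,-0.1],"spin":0},{"gripper":9.4,"dp":[0,0,-0.1],"spin":0},{"gripper":9.4,"dp":[0,0,-2],"spin":0},{"gripper":9.4,"dp":[0,0,-5],"spin":0},{"gripper":9.4,"dp":[0,0,-9],"spin":0},{"gripper":9.4,"dp":[0,0,-10],"spin":0},{"gripper":9.4,"dp":[0,0,-10],"spin":0}]'
python3 d.py .4712 .0635 .145
```

```text
time_s: 10.85
tool_pos: [0.6262, 0.1761, 0.1449]
eef_rot: [0.0, 0.707, 0.707, 0.001]
wrist_force: [0.3, 0.2, -0.6]
gripper_width: 1.001
pos [0.6262 0.1761 0.1449] dp cm [-11.25 -15.51  -0.04] spin to y||x: 0.03 tilt [ 0.001  0.001 -1.   ] F [ 0.33  0.18 -0.57] w 94.1 t 10.85
```

```bash
python3 -m handwheel '[{"gripper":9.4,"dp":[-2.5,-3.5,0],"spin":0},{"gripper":9.4,"dp":[-5.5,-7.5,0],"spin":0},{"gripper":9.4,"dp":[-8.5,-11.5,0],"spin":0},{"gripper":9.4,"dp":[-10.8,-14.8,0],"spin":0},{"gripper":9.4,"dp":[-11.2,-15.5,0],"spin":0},{"gripper":9.4,"dp":[-11.2,-15.5,0],"spin":0},{"gripper":9.4,"dp":[-11.2,-15.5,0],"spin":0}]'
python3 pic.py f; python3 d.py .4712 .0635 .047
```

```text
time_s: 11.72
tool_pos: [0.4717, 0.0644, 0.1436]
eef_rot: [0.0, 0.707, 0.708, -0.0]
wrist_force: [0.2, -0.7, 0.3]
gripper_width: 1.007
pos [0.4715 0.0642 0.1435] dp cm [-0.06 -0.03  9.65] spin to y||x: 0.06 tilt [-0.    -0.001 -1.   ] F [ 0.19 -0.2   0.1 ] w 94.1 t 11.825
```

View pics/scene_f.png

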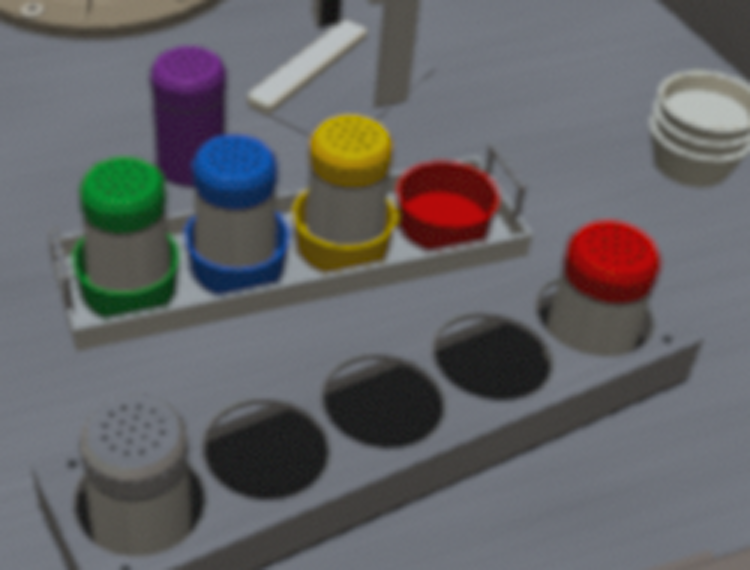

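View pics/top_f.png

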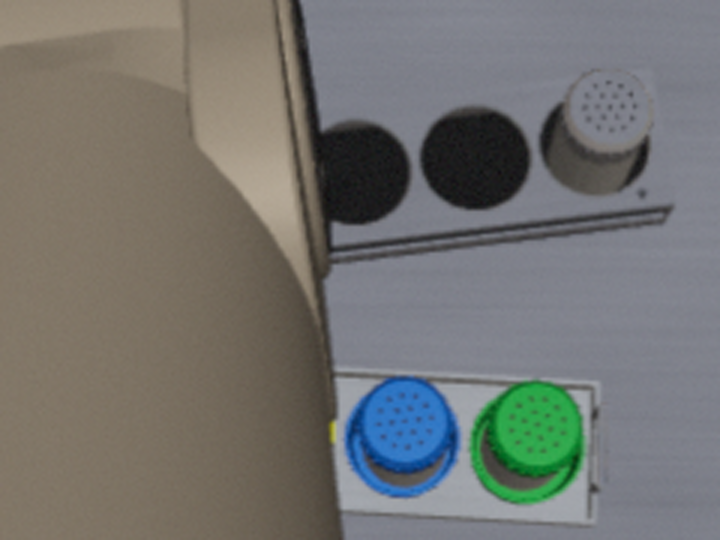

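```bash
python3 -m handwheel '[{"gripper":9.4,"dp":[0,0,2.5],"spin":0},{"gripper":9.4,"dp":[0,0,5.5],"spin":0},{"gripper":9.4,"dp":[0,0,8],"spin":0},{"gripper":9.4,"dp":[0,0,9.6],"spin":0},{"gripper":9.4,"dp":[0,0,9.6],"spin":0},{"gripper":5,"dp":[0,0,9.6],"spin":0},{"gripper":5,"dp":[0,0,9.6],"spin":0},{"gripper":5,"dp":[0,0,9.6],"spin":0},{"gripper":5,"dp":[0,0,9.6],"spin":0},{"gripper":5,"dp":[0,0,9.6],"spin":0},{"gripper":5,"dp":[0,0,9.6],"spin":0},{"gripper":5,"dp":[0,0,9.6],"spin":0}]'
python3 d.py .4712 .0635 .047
```

```text
time_s: 13.32
tool_pos: [0.4711, 0.0639, 0.048]
eef_rot: [0.0, 0.707, 0.707, 0.0]
wrist_force: [-0.3, 0.6, 6.8]
gripper_width: 0.613
pos [0.4711 0.0639 0.048 ] dp cm [-0.04  0.01  0.1 ] spin to y||x: 0.03 tilt [ 0.  0. -1.] F [-0.28  0.57  6.8 ] w 57.6 t 13.325
```

```bash
python3 -m handwheel '[{"gripper":5,"dp":[0,0,-1.5],"spin":0},{"gripper":5,"dp":[0,0,-4],"spin":0},{"gripper":5,"dp":[0,0,-7],"spin":0},{"gripper":5,"dp":[0,0,-9],"spin":0},{"gripper":5,"dp":[0,0,-9],"spin":0},{"gripper":5,"dp":[0.6,3,-9],"spin":0},{"gripper":5,"dp":[1.3,7,-9],"spin":0},{"gripper":5,"dp":[2.1,11,-9],"spin":0},{"gripper":5,"dp":[2.9,15,-9],"spin":0},{"gripper":5,"dp":[3.1,16.6,-8],"spin":0},{"gripper":5,"dp":[3.1,16.6,-6.5],"spin":0},{"gripper":5,"dp":[3.1,16.6,-5.3],"spin":0}]'
python3 d.py .637 .095 .046; python3 pic.py g
```

```text
time_s: 14.82
tool_pos: [0.6352, 0.0943, 0.099]
eef_rot: [-0.001, 0.707, 0.707, -0.001]
wrist_force: [-0.3, -0.2, -2.1]
gripper_width: 0.614
pos [0.6352 0.0943 0.099 ] dp cm [0.07 0.19 5.3 ] spin to y||x: 0.0 tilt [-0.002 -0.001 -1.   ] F [-0.32 -0.17 -2.15] w 57.7 t 14.825
```

View pics/scene_g.png

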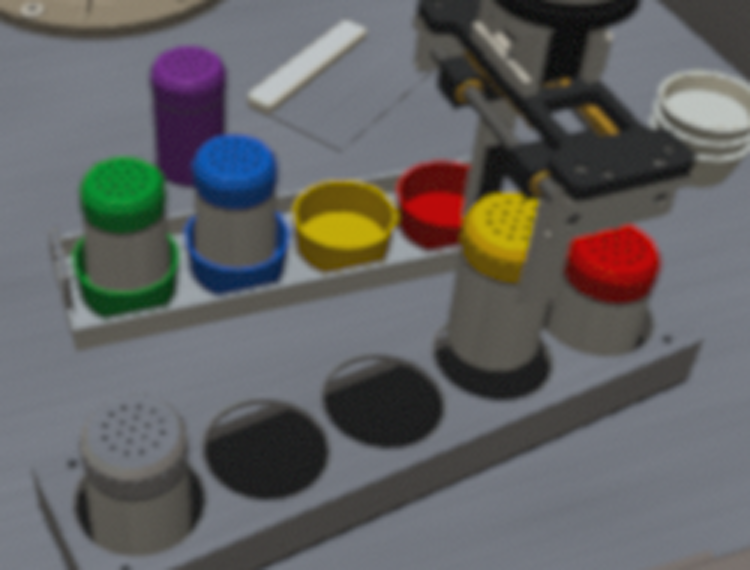

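```bash
python3 -m handwheel '[{"gripper":5,"dp":[0,0,1],"spin":0},{"gripper":5,"dp":[0,0,2.2],"spin":0},{"gripper":5,"dp":[0,0,3.4],"spin":0},{"gripper":5,"dp":[0,0,4.4],"spin":0},{"gripper":5,"dp":[0,0,5],"spin":0},{"gripper":5,"dp":[0,0,5],"spin":0},{"gripper":5,"dp":[0,0,5],"spin":0}]'
python3 d.py .637 .095 .046
```

```text
time_s: 15.8
tool_pos: [0.6371, 0.0948, 0.0511]
eef_rot: [0.0, 0.707, 0.707, 0.0]
wrist_force: [-0.3, 0.5, -2.7]
gripper_width: 0.611
pos [0.6371 0.0948 0.0511] dp cm [ 0.02 -0.02  0.51] spin to y||x: 0.02 tilt [ 0.  0. -1.] F [-0.28  0.53 -2.65] w 57.5 t 15.8
```

```bash
python3 -m handwheel '[{"gripper":5,"dp":[0,0,0.2],"spin":0},{"gripper":5,"dp":[0,0,0.4],"spin":0},{"gripper":5,"dp":[0,0,0.5],"spin":0},{"gripper":5,"dp":[0,0,0.55],"spin":0},{"gripper":5,"dp":[0,0,0.55],"spin":0},{"gripper":5,"dp":[0,0,0.55],"spin":0}]'
python3 d.py .637 .095 .046
```

```text
time_s: 16.55
tool_pos: [0.6371, 0.0949, 0.0461]
eef_rot: [-0.0, 0.707, 0.707, 0.0]
wrist_force: [-2.8, -0.1, 9.7]
gripper_width: 0.612
pos [0.6371 0.0949 0.0461] dp cm [ 0.01 -0.01  0.01] spin to y||x: 0.02 tilt [ 0.     0.001 -1.   ] F [-2.8  -0.11  9.74] w 57.5 t 16.55
```

Contact on the floor; release and rise.

```bash
python3 -m handwheel '[{"gripper":6,"dp":[0,0,-0.1],"spin":0},{"gripper":7,"dp":[0,0,-0.1],"spin":0},{"gripper":9.4,"dp":[0,0,-0.1],"spin":0},{"gripper":9.4,"dp":[0,0,-0.1],"spin":0},{"gripper":9.4,"dp":[0,0,-0.1],"spin":0},{"gripper":9.4,"dp":[0,0,-2],"spin":0},{"gripper":9.4,"dp":[0,0,-5],"spin":0},{"gripper":9.4,"dp":[0,0,-9],"spin":0},{"gripper":9.4,"dp":[0,0,-10],"spin":0},{"gripper":9.4,"dp":[0,0,-10],"spin":0}]'
python3 d.py .4663 -.0207 .146
```

```text
time_s: 17.8
tool_pos: [0.6373, 0.095, 0.1464]
eef_rot: [0.0, 0.707, 0.707, 0.001]
wrist_force: [-0.4, 0.2, -0.1]
gripper_width: 1.001
pos [0.6373 0.095  0.1464] dp cm [-1.156e+01 -1.711e+01  1.000e-02] spin to y||x: 0.03 tilt [ 0.002  0.001 -1.   ] F [-0.44  0.17 -0.07] w 94.1 t 17.8
```

```bash
python3 -m handwheel '[{"gripper":9.4,"dp":[-2.5,-3.5,0],"spin":0},{"gripper":9.4,"dp":[-5.5,-7.8,0],"spin":0},{"gripper":9.4,"dp":[-8.5,-12.3,0],"spin":0},{"gripper":9.4,"dp":[-10.8,-16,0],"spin":0},{"gripper":9.4,"dp":[-11.6,-17.1,0],"spin":0},{"gripper":9.4,"dp":[-11.6,-17.1,0],"spin":0},{"gripper":9.4,"dp":[-11.6,-17.1,0],"spin":0}]'
python3 pic.py h; python3 d.py .4663 -.0207 .048
```

```text
time_s: 18.68
tool_pos: [0.4669, -0.0205, 0.1452]
eef_rot: [0.0, 0.707, 0.708, -0.0]
wrist_force: [-0.6, -0.4, -0.2]
gripper_width: 0.999
pos [ 0.4667 -0.0207  0.1451] dp cm [ 0.01 -0.04  9.71] spin to y||x: 0.08 tilt [-0.    -0.001 -1.   ] F [ 0.28 -0.16 -0.14] w 93.9 t 18.775
```

View pics/scene_h.png

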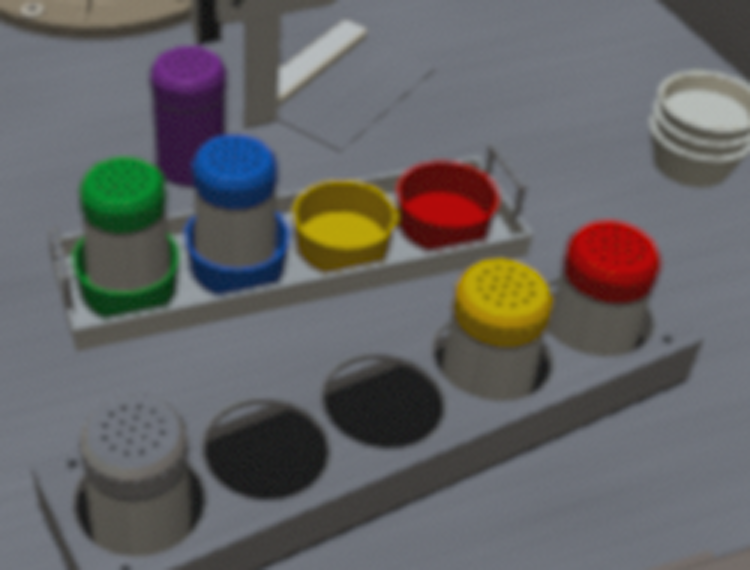

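```bash
python3 - <<'E'
from h import *
P=pickle.load(open("p0.pkl","rb"));print(at_z(P["top"],(257,270),.1),at_z(P["scene"],(232.5,133),.1))
E
```

```text
[ 0.34252336 -0.01683496  0.1       ] [ 0.35333337 -0.01677007  0.1       ]
```

```bash
python3 -m handwheel '[{"gripper":9.4,"dp":[0,0,2.5],"spin":0},{"gripper":9.4,"dp":[0,0,5.5],"spin":0},{"gripper":9.4,"dp":[0,0,8],"spin":0},{"gripper":9.4,"dp":[0,0,9.8],"spin":0},{"gripper":9.4,"dp":[0,0,9.8],"spin":0},{"gripper":5,"dp":[0,0,9.8],"spin":0},{"gripper":5,"dp":[0,0,9.8],"spin":0},{"gripper":5,"dp":[0,0,9.8],"spin":0},{"gripper":5,"dp":[0,0,9.8],"spin":0},{"gripper":5,"dp":[0,0,9.8],"spin":0},{"gripper":5,"dp":[0,0,9.8],"spin":0},{"gripper":5,"dp":[0,0,9.8],"spin":0}]'
python3 d.py .6485 .0139 .046
```

```text
time_s: 20.27
tool_pos: [0.4663, -0.0212, 0.0475]
eef_rot: [0.0, 0.707, 0.707, 0.0]
wrist_force: [-0.3, 0.3, 6.0]
gripper_width: 0.614
pos [ 0.4663 -0.0212  0.0475] dp cm [ 3.5  18.22  0.16] spin to y||x: 0.03 tilt [ 0.  0. -1.] F [-0.34  0.27  5.97] w 57.7 t 20.275
```

```bash
python3 -m handwheel '[{"gripper":5,"dp":[0,0,-1.5],"spin":0},{"gripper":5,"dp":[0,0,-4],"spin":0},{"gripper":5,"dp":[0,0,-7],"spin":0},{"gripper":5,"dp":[0,0,-9],"spin":0},{"gripper":5,"dp":[0,0,-9],"spin":0},{"gripper":5,"dp":[0.6,3,-9],"spin":0},{"gripper":5,"dp":[1.4,7.5,-9],"spin":0},{"gripper":5,"dp":[2.3,12,-9],"spin":0},{"gripper":5,"dp":[3.2,16.4,-9],"spin":0},{"gripper":5,"dp":[3.5,18.2,-8],"spin":0},{"gripper":5,"dp":[3.5,18.2,-6.5],"spin":0},{"gripper":5,"dp":[3.5,18.2,-5.3],"spin":0}]'
python3 d.py .6485 .0139 .0455; python3 pic.py i
```

```text
time_s: 21.78
tool_pos: [0.6464, 0.0133, 0.0985]
eef_rot: [-0.001, 0.707, 0.707, -0.001]
wrist_force: [0.3, 0.0, -2.8]
gripper_width: 0.614
pos [0.6464 0.0133 0.0985] dp cm [0.06 0.23 5.3 ] spin to y||x: -0.01 tilt [-0.002 -0.001 -1.   ] F [ 0.32  0.01 -2.79] w 57.7 t 21.775
```

View pics/scene_i.png

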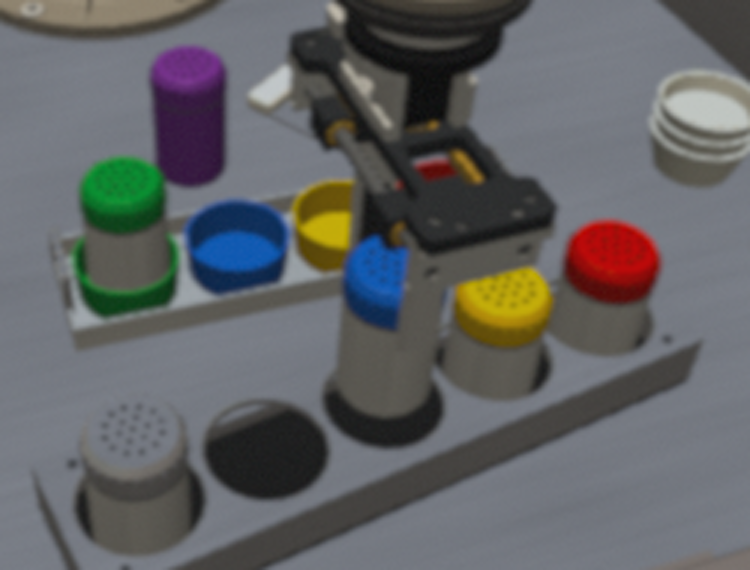

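```bash
python3 -m handwheel '[{"gripper":5,"dp":[0,0,1],"spin":0},{"gripper":5,"dp":[0,0,2.2],"spin":0},{"gripper":5,"dp":[0,0,3.4],"spin":0},{"gripper":5,"dp":[0,0,4.4],"spin":0},{"gripper":5,"dp":[0,0,5],"spin":0},{"gripper":5,"dp":[0,0,5.2],"spin":0},{"gripper":5,"dp":[0,0,5.4],"spin":0},{"gripper":5,"dp":[0,0,5.4],"spin":0}]'
python3 d.py .6485 .0139 .0455
```

```text
time_s: 22.88
tool_pos: [0.648, 0.0138, 0.0464]
eef_rot: [0.0, 0.707, 0.707, 0.0]
wrist_force: [-0.7, 0.5, -2.2]
gripper_width: 0.62
pos [0.648  0.0138 0.0464] dp cm [0.01 0.05 0.09] spin to y||x: 0.03 tilt [ 0.  0. -1.] F [-0.68  0.45 -2.2 ] w 58.2 t 22.875
```

```bash
python3 -m handwheel '[{"gripper":5,"dp":[0,0,0.1],"spin":0},{"gripper":5,"dp":[0,0,0.15],"spin":0},{"gripper":5,"dp":[0,0,0.15],"spin":0},{"gripper":5,"dp":[0,0,0.15],"spin":0}]'
python3 d.py .6485 .0139 .0455
```

```text
time_s: 23.38
tool_pos: [0.6483, 0.0139, 0.0456]
eef_rot: [0.0, 0.707, 0.707, 0.0]
wrist_force: [-2.6, -0.4, 8.0]
gripper_width: 0.616
pos [0.6483 0.0139 0.0456] dp cm [0.   0.02 0.01] spin to y||x: 0.02 tilt [ 0.001  0.    -1.   ] F [-2.61 -0.43  8.02] w 57.9 t 23.375
```

```bash
python3 -m handwheel '[{"gripper":6,"dp":[0,0,-0.1],"spin":0},{"gripper":7,"dp":[0,0,-0.1],"spin":0},{"gripper":9.4,"dp":[0,0,-0.1],"spin":0},{"gripper":9.4,"dp":[0,0,-0.1],"spin":0},{"gripper":9.4,"dp":[0,0,-0.1],"spin":0},{"gripper":9.4,"dp":[0,0,-2],"spin":0},{"gripper":9.4,"dp":[0,0,-5],"spin":0},{"gripper":9.4,"dp":[0,0,-9],"spin":0},{"gripper":9.4,"dp":[0,0,-10],"spin":0},{"gripper":9.4,"dp":[0,0,-10],"spin":0}]'
python3 d.py .4646 -.1002 .146
```

```text
time_s: 24.62
tool_pos: [0.6483, 0.014, 0.1459]
eef_rot: [0.0, 0.707, 0.707, 0.001]
wrist_force: [0.4, 0.5, -1.1]
gripper_width: 0.997
pos [0.6483 0.014  0.1459] dp cm [-11.41 -18.38  -0.05] spin to y||x: 0.03 tilt [ 0.002  0.001 -1.   ] F [ 0.38  0.46 -1.07] w 93.7 t 24.625
```

```bash
python3 -m handwheel '[{"gripper":9.4,"dp":[-2.3,-3.6,0],"spin":0},{"gripper":9.4,"dp":[-5.2,-8.3,0],"spin":0},{"gripper":9.4,"dp":[-8.2,-13.2,0],"spin":0},{"gripper":9.4,"dp":[-10.8,-17.2,0],"spin":0},{"gripper":9.4,"dp":[-11.5,-18.4,0],"spin":0},{"gripper":9.4,"dp":[-11.5,-18.4,0],"spin":0},{"gripper":9.4,"dp":[-11.5,-18.4,0],"spin":0}]'
python3 pic.py j; python3 d.py .4646 -.1002 .0475
```

```text
time_s: 25.5
tool_pos: [0.465, -0.1005, 0.1446]
eef_rot: [0.0, 0.706, 0.708, -0.0]
wrist_force: [-1.2, -0.5, 0.2]
gripper_width: 1.0
pos [ 0.4648 -0.1007  0.1446] dp cm [ 0.06 -0.02  9.71] spin to y||x: 0.1 tilt [-0.    -0.001 -1.   ] F [ 0.07 -0.24 -0.5 ] w 94.2 t 25.6
```

View pics/scene_j.png

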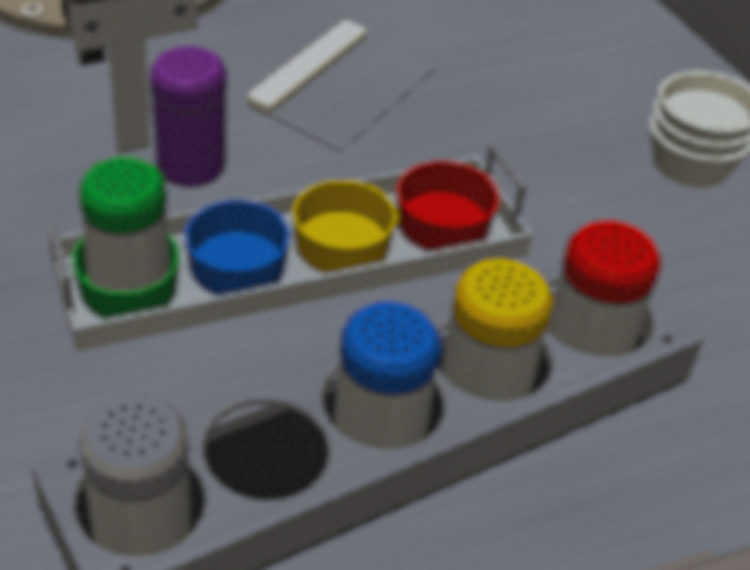

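Three placed upright; now green.

```bash
python3 -m handwheel '[{"gripper":9.4,"dp":[0,0,2.5],"spin":0},{"gripper":9.4,"dp":[0,0,5.5],"spin":0},{"gripper":9.4,"dp":[0,0,8],"spin":0},{"gripper":9.4,"dp":[0,0,9.8],"spin":0},{"gripper":9.4,"dp":[0,0,9.8],"spin":0},{"gripper":5,"dp":[0,0,9.8],"spin":0},{"gripper":5,"dp":[0,0,9.8],"spin":0},{"gripper":5,"dp":[0,0,9.8],"spin":0},{"gripper":5,"dp":[0,0,9.8],"spin":0},{"gripper":5,"dp":[0,0,9.8],"spin":0},{"gripper":5,"dp":[0,0,9.8],"spin":0},{"gripper":5,"dp":[0,0,9.8],"spin":0}]'
python3 d.py .6597 -.0675 .046
```

```text
time_s: 27.1
tool_pos: [0.4643, -0.1013, 0.047]
eef_rot: [0.0, 0.707, 0.707, 0.0]
wrist_force: [0.8, 0.3, 5.7]
gripper_width: 0.613
pos [ 0.4643 -0.1013  0.047 ] dp cm [ 3.37 19.54  0.11] spin to y||x: 0.03 tilt [ 0.001  0.    -1.   ] F [0.77 0.28 5.75] w 57.6 t 27.1
```

```bash
python3 -m handwheel '[{"gripper":5,"dp":[0,0,-1.5],"spin":0},{"gripper":5,"dp":[0,0,-4],"spin":0},{"gripper":5,"dp":[0,0,-7],"spin":0},{"gripper":5,"dp":[0,0,-9],"spin":0},{"gripper":5,"dp":[0,0,-9],"spin":0},{"gripper":5,"dp":[0.6,3,-9],"spin":0},{"gripper":5,"dp":[1.4,8,-9],"spin":0},{"gripper":5,"dp":[2.3,13,-9],"spin":0},{"gripper":5,"dp":[3.1,17.8,-9],"spin":0},{"gripper":5,"dp":[3.4,19.5,-8],"spin":0},{"gripper":5,"dp":[3.4,19.5,-6.5],"spin":0},{"gripper":5,"dp":[3.4,19.5,-5.3],"spin":0}]'
python3 d.py .6597 -.0675 .045; python3 pic.py k
```

```text
time_s: 28.6
tool_pos: [0.6571, -0.0678, 0.0981]
eef_rot: [-0.001, 0.707, 0.707, -0.001]
wrist_force: [0.2, -0.2, -1.3]
gripper_width: 0.613
pos [ 0.6571 -0.0678  0.0981] dp cm [0.03 0.27 5.31] spin to y||x: -0.03 tilt [-0.002 -0.    -1.   ] F [ 0.22 -0.2  -1.27] w 57.6 t 28.6
```

View pics/scene_k.png

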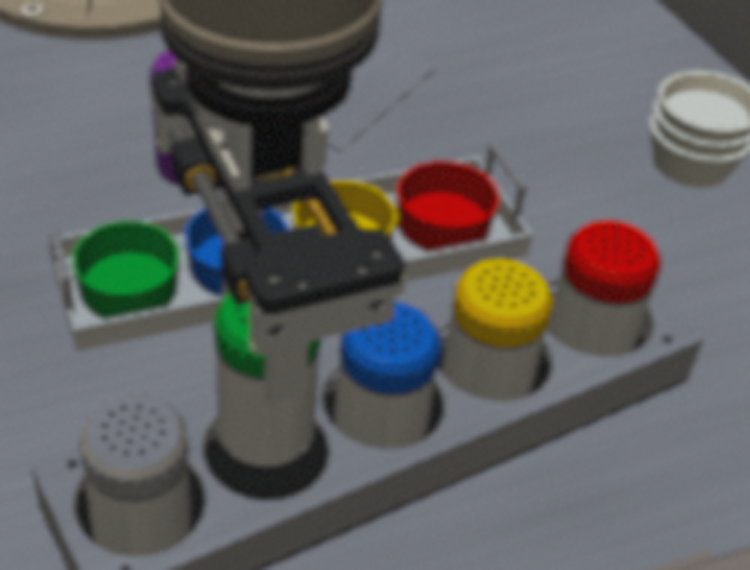

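```bash
python3 -m handwheel '[{"gripper":5,"dp":[0,0,1],"spin":0},{"gripper":5,"dp":[0,0,2.2],"spin":0},{"gripper":5,"dp":[0,0,3.4],"spin":0},{"gripper":5,"dp":[0,0,4.4],"spin":0},{"gripper":5,"dp":[0,0,5],"spin":0},{"gripper":5,"dp":[0,0,5.2],"spin":0},{"gripper":5,"dp":[0,0,5.4],"spin":0},{"gripper":5,"dp":[0,0,5.4],"spin":0}]'
python3 d.py .6597 -.0675 .045
python3 -m handwheel '[{"gripper":5,"dp":[0,0,0.1],"spin":0},{"gripper":5,"dp":[0,0,0.15],"spin":0},{"gripper":5,"dp":[0,0,0.15],"spin":0},{"gripper":5,"dp":[0,0,0.15],"spin":0}]'
python3 d.py .6597 -.0675 .045
```

```text
time_s: 29.7
tool_pos: [0.6591, -0.0672, 0.0459]
eef_rot: [0.0, 0.707, 0.707, 0.0]
wrist_force: [0.1, -0.5, -1.9]
gripper_width: 0.61
pos [ 0.6591 -0.0672  0.0459] dp cm [-0.03  0.06  0.09] spin to y||x: 0.03 tilt [ 0. -0. -1.] F [ 0.08 -0.5  -1.92] w 57.3 t 29.7
time_s: 30.2
tool_pos: [0.6593, -0.0673, 0.0451]
eef_rot: [0.0, 0.707, 0.707, 0.0]
wrist_force: [-1.9, 0.1, 7.2]
gripper_width: 0.613
pos [ 0.6593 -0.0673  0.0451] dp cm [-0.02  0.04  0.01] spin to y||x: 0.02 tilt [ 0.001  0.    -1.   ] F [-1.88  0.05  7.24] w 57.6 t 30.2
```

Release, rise, then draw back so the pictures show the rack.

```bash
python3 -m handwheel '[{"gripper":6,"dp":[0,0,-0.1],"spin":0},{"gripper":7,"dp":[0,0,-0.1],"spin":0},{"gripper":9.4,"dp":[0,0,-0.1],"spin":0},{"gripper":9.4,"dp":[0,0,-0.1],"spin":0},{"gripper":9.4,"dp":[0,0,-0.1],"spin":0},{"gripper":9.4,"dp":[0,0,-2],"spin":0},{"gripper":9.4,"dp":[0,0,-5],"spin":0},{"gripper":9.4,"dp":[0,0,-9],"spin":0},{"gripper":9.4,"dp":[0,0,-13],"spin":0},{"gripper":9.4,"dp":[0,0,-15],"spin":0},{"gripper":9.4,"dp":[0,0,-15],"spin":0}]'
python3 -m handwheel '[{"gripper":9.4,"dp":[-4,-2,0],"spin":0},{"gripper":9.4,"dp":[-9,-5,0],"spin":0},{"gripper":9.4,"dp":[-14,-9,0],"spin":0},{"gripper":9.4,"dp":[-19,-13,0],"spin":0},{"gripper":9.4,"dp":[-24,-17,0],"spin":0},{"gripper":9.4,"dp":[-28,-20,0],"spin":0},{"gripper":9.4,"dp":[-30,-20,0],"spin":0},{"gripper":9.4,"dp":[-30,-20,0],"spin":0},{"gripper":9.4,"dp":[-30,-20,0],"spin":0},{"gripper":9.4,"dp":[-30,-20,0],"spin":0}]'
python3 pic.py l
```

```text
time_s: 31.58
tool_pos: [0.6596, -0.0672, 0.1959]
eef_rot: [0.001, 0.707, 0.707, 0.001]
wrist_force: [-0.6, 0.4, 0.8]
gripper_width: 0.997
time_s: 32.83
tool_pos: [0.4596, -0.3661, 0.1939]
eef_rot: [-0.0, 0.706, 0.708, -0.0]
wrist_force: [-0.3, 1.0, -0.4]
gripper_width: 0.998
```

View pics/scene_l.png

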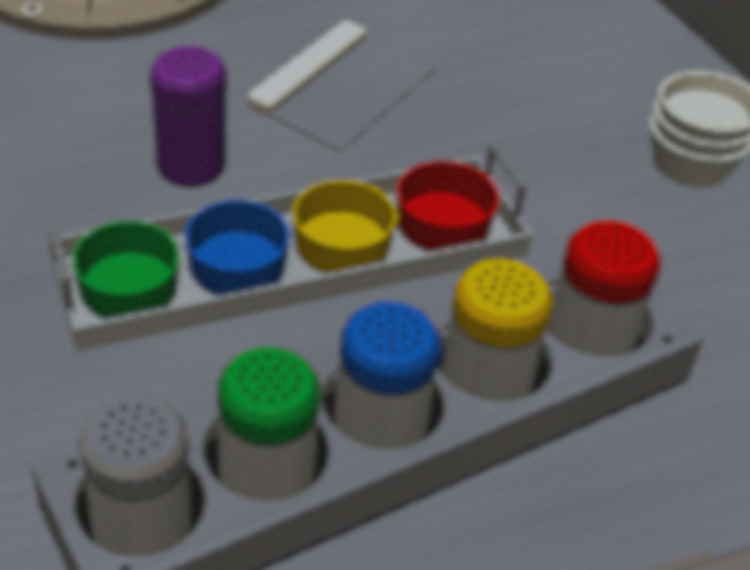

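View pics/top_l.png

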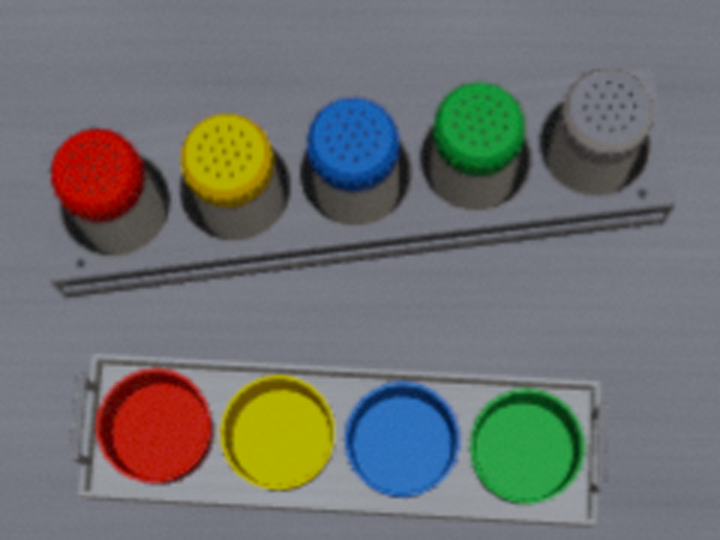

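All four stand upright in the same order (red, yellow, blue, green). The cups are empty, and the robot is clear of everything.

```bash
python3 -c "
from rig import ticket,robot
print(ticket.finish_job(),robot.get_obs()['time_s'])"
```

```text
the job is handed in; nothing more can be done
the job is handed in; nothing more can be done
```

I moved the four shakers from the drip cups into the free rack holes, left to right red, yellow, blue, green, as they stood in the tray. I handed the job in at about 33 s on the robot's clock.

- **Setting down:** Each one was lowered until the upward force reached about 7–10 N. The tool then stood within about 0.5 mm of the height expected for the rack floor, and only then did I open the gripper.
- **Final check:** The last pictures from both cameras show all four upright and seated in their holes, the cups empty, the plain steel and purple shakers undisturbed, and the gripper well clear.
- **What disagreed:** In the pictures the fingertips sat about 25–28 mm higher than the reported tool position. I did not find out why, so I chose a grip height that was safe on either reading. All four grips held.
- **Small offsets:** The two cameras differ by about 1–3 mm, well inside the 9 mm clearance of the holes.

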